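Refill the desk stapler and shut its cover

TASK

The stapler on the duty desk is empty and its top cover stands open. Load the loose strip of staples into the stapler's channel, legs down, pushing the sprung follower back with the end of the strip until the strip drops in behind the nose stop and lies flat on the channel floor, then swing the cover fully shut. Leave everything else on the desk where it is.

Things in the scene. Friction and masses are not known exactly. Their poses are not given: they have to be found in the camera images.
- stapler: Heavy-duty desk stapler, fixed: black base 270 x 66 mm, 15 mm high, with a steel channel above it. Origin: underside of the base on the desk, mid-width. +x runs along the channel from the hinge (rear) to the nose (front), z up. Channel floor flat, 45 mm above the desk; 18 mm wide inside, side walls 5 mm high, topped by flared lips to 9 mm above the floor, mouth 26 mm, 29 mm over all
- nose_stop (a point): Foot of the nose stop's inner face, mid-width on the channel floor (x = 100 mm, z = 45 mm in the stapler's frame). The stop is an upright plate across the channel's front end, 24 mm wide, 4 mm thick, standing 10 mm above the channel floor. In front of the nose nothing is higher than the base
- strip: Loose strip of staples, bare silvery steel, 96 mm long (x), 14 mm wide (y), 22 mm high (z), 25 to 50 g: an inverted U lying crown up; its ends are alike. Origin: centre of its underside. Loaded, its front end rests on the nose stop and its underside on the channel floor: origin at x = 52 mm, z = 45 mm in the stapler's frame, its upper 13 mm clear of the lips
- follower (a joint): Travel (m) of the sprung follower, a dark steel block 15 mm wide, 22 mm high, 18 mm long, riding in the channel. 0: at the nose, its front face at x = 98 mm in the stapler's frame. It grows as the follower is pushed rearwards, to 0.110; with the strip loaded it reads about 0.094. The spring pushes it towards the nose with 3 N at 0, 6 N at 0.1
- follower_face (a point): Middle of the follower's front face, 11 mm above the channel floor. The face reaches from the floor to 22 mm above it, so a level strip held just above the 10 mm nose stop can push it back
- cover (a joint): Angle (rad) of the stapler's grey top cover: 0 shut (level over the channel), pi/2 upright; starts at 1.5 to 1.75. Stiff hinge: it stays where it is left, 1 to 2 N at the free end swings it. An inverted channel 39 mm wide, 222 mm long from the hinge; shut, its inside is 26 mm above the channel floor, so it cannot shut over a strip that is not down in the channel
- cover_hinge (a point): Axis of the cover's hinge, mid-width: x = -112 mm, z = 60 mm in the stapler's frame; the axis is the stapler's y
- cover_tip (a point): Point on the outer (upper when shut) face of the black palm pad on the cover: 200 mm from the hinge along the cover, 23 mm off the hinge line on the outer side. The pad covers 142 to 220 mm from the hinge. With the cover open the pad faces rearwards, away from the nose
- carton: Open cardboard carton with more staple strips, 112 x 66 x 34 mm; origin under its centre. Leave
- jar: White plastic jar, 48 mm across, 85 mm high; origin under its centre. Leave
- flask: Green vacuum flask with a black cap, 68 mm across, 215 mm high; origin under its centre. Leave
- radio: Black two-way radio lying on its back, 118 x 56 x 32 mm with a 90 mm aerial along its +x; origin under its case. Leave
- kettle: Stainless kettle, 158 mm across, 195 mm high, on a cork mat; origin under its centre. Leave
- teapot: Amber glass tea pot, 120 mm across, 133 mm high; origin under its centre. Leave
- remover: Black claw staple remover, 66 x 28 x 22 mm; origin under its centre. Leave
Not all that is in view belongs to the job. Of the things that look like the strip, take the one that is farthest to the robot's left at the start.

How it is judged (in metres and radians):
On the way:
1. the strip lies crown up on the channel floor behind the nose stop, with the follower pressed back behind it (x of strip in the frame of stapler between 0.049 and 0.055 m and y of strip in the frame of stapler between -0.003 and 0.003 m and z of strip in the frame of stapler between 0.042 and 0.048 m and angle between strip's own z axis and vertical below 0.07 rad and angle between the x axis of strip and the x axis of stapler, either way round below 0.052 rad and value of joint follower between 0.088 and 0.1 m), for 0.2 s.
At the end, for the whole second after the job is handed in: Strip crown up on the channel floor (3 mm, 4 degrees), in line with the channel (3 mm, 3 degrees), its front within 3 mm of the nose stop, the follower pressing on its rear; cover shut to 0.04 rad (9 mm at the tip); all at rest; bystanders within 20 mm of where they were (all of step 1 and value of joint cover below 0.04 rad and linear speed of strip below 0.01 m/s and velocity of joint cover below 0.05 rad/s); the robot touches nothing.
It fails at once if another thing on the desk is moved by more than 20 mm (distance of any of carton, jar, flask, radio, kettle, teapot, remover from where it was at the start of the episode above 0.02 m).
It also fails if it takes over 58 s, if anything falls off the work surface, if the arm or the gripper's body presses on something with over 40 N, if the wrist force passes 120 N, or if a joint passes its speed limit or range.

ROBOT

A 6-joint arm with a two-finger parallel gripper is mounted at the origin on the work surface. World frame = base frame: x ahead of the robot, y to its left, z up, the work surface at z = 0. Lengths are in m, angles in degrees, forces in N, time in s.
With the tool pointing down it reaches from about 0.4 to 0.825 m from the base axis. Payload 7 kg.
Tool frame: the origin (TCP) lies on the centre line of the jaws, within the pads' length; the fingertips stand 8 mm ahead of it and the grasp point (between the pads) lies 11 mm behind it (r.tcp_to_tips is the distance from the TCP to the fingertips, in m); z points along the fingers, y is the direction in which the jaws open and shut (so a half turn about z gives the same grasp; the last joint's range is limited). The gripper opens to 88 mm and grips with 3 to 60 N. Pads are 19 mm wide; open, the fingers measure 130 mm over their backs; the gripper's body (78 mm by 193 mm) begins 47 mm behind the grasp point.
Start: joints at [80.334, 20.546, 0.682, 0, -70.136, -16.507], TCP at [0.298, 0.606, 0.235] pointing down, gripper open.
Joint ranges: [-176.03, 176.03], [-82.01, 121.73], [-58.28, 71.71], [-173.87, 95.51], [-174.79, -0.11], [-173.66, 173.66]. Speed limits (degrees/s): [136.94, 136.94, 172.46, 180, 180, 180].

INTERFACE

Orientations are given as [roll, pitch, yaw] about the fixed x, y, z axes, in that order (R = Rz(yaw) Ry(pitch) Rx(roll)).
In Python, from plant import r gives the robot as it stands.
- The arm moves only by the tool drive_tool, never from a script. Its argument "plan" is text: rows parted by semicolons, each of 4 numbers parted by spaces: the shift along the tool's x, y, z in cm, then the turn about the tool's z in rad. A call has 1 to 8 rows; each row is the pose to reach, as a shift and turn from the pose commanded when the call began, along the tool's axes at that moment; what a row does not reach only later rows make up. A row lasts 1/8 s, in which the tool goes at most 62.5 mm and 10.7 degrees, less where a joint would pass 70% of its speed; a pose out of reach is approached as far as the arm can. A call with a gripper value outside its range is refused whole. "fingers" is the closure, from -1 (fully open) to 1 (shut), set as the call begins (left out, the last holds). The fingers move at their own pace and stop on an object; "squeeze" is the grip in N (left out, the last holds). Time passes only in rows, so rows that repeat a pose let the fingers close. It gives the time, the measured TCP pose, the force and the opening at its end, in the units of the state.
- r.get_state(): the state, without advancing time (a new reading comes with each control period).
- r.capture(name): name is "scene" or "top" or "wrist"; returns a dict with "frame" (400x640x3 uint8, red, green, blue), "fovy" (degrees; the focal length in pixels is half the picture's height over the tangent of half this angle, whatever the lens; pixels are square), "cx", "cy" (the principal point, pixels), "rvec" (rotation vector, rad) and "tvec" (3), from world to camera coordinates, as OpenCV has them. Camera axes: x right, y down, z forward; pixel columns grow to the right and rows downward; lengths in m; the calibration is good to about 2 mm. The wrist camera is an equidistant fisheye: a pixel r from the principal point sees the ray r / f radians off the axis. A picture is of the moment at which its call begins. There is no depth.
- r.close_job(): hands the job in, once; it reports no verdict.
The state is a dict: "time_s": time; "joints": joint angles; "qd": joint speeds; "joint_torque": joint torques, N m; "tcp_pos": TCP position; "eef_rot": TCP orientation; "contact_force": force on the tool from outside, world axes, zero at the start; "moment": the same for the moment, N m; "gripper_width": finger opening in m.
Only numpy, scipy, OpenCV 4.12 (cv2) and the standard library are available. Lean on these libraries where they do the work, as an engineer would, in place of code of your own. Each camera call takes 0.05 s, during which the arm holds its last target. There are 200 camera calls.

## Working session

There is one attempt and no reset: what is moved stays moved. The work goes in short steps, Python scripts to look and compute and a tool call to move; the robot and the scene stay as the last step left them, time stands still between calls to the robot, and variables do not carry over. Pictures are saved under pics/ and viewed, about 8 in all and at most 12, crops included, and the job is handed in when it is done.

Besides the shell and the picture viewer there is one more tool, called after "Call:" as name(argument=value, ...), one argument or row to a line, values as JSON. drive_tool: Moves the arm, as the interface text tells. Its arguments: {"type":"object","properties":{"plan":{"type":"string"},"fingers":{"type":"number"},"squeeze":{"type":"number"}},"required":["plan"]}

```bash
ls; mkdir -p pics
cat > h.py <<'E'
import numpy as np, cv2, pickle
from scipy.spatial.transform import Rotation as Ro
from plant import r
def cap(n):
    c=r.capture(n); c['n']=n; return c
def ray(c,u,v):
    f=200/np.tan(np.radians(c['fovy'])/2); x=(u-c['cx'])/f; y=(v-c['cy'])/f
    if c['n']=='wrist':
        t=np.hypot(x,y); d=np.array([x/t*np.sin(t),y/t*np.sin(t),np.cos(t)]) if t>0 else np.array([0,0,1.])
    else: d=np.array([x,y,1.])
    R=cv2.Rodrigues(np.array(c['rvec'],float))[0]
    return -R.T@np.array(c['tvec'],float).ravel(), R.T@d
def plane(c,u,v,z):
    o,d=ray(c,u,v); return o+d*(z-o[2])/d[2]
def proj(c,p):
    R=cv2.Rodrigues(np.array(c['rvec'],float))[0]; q=R@np.array(p,float)+np.array(c['tvec'],float).ravel()
    f=200/np.tan(np.radians(c['fovy'])/2)
    if c['n']=='wrist':
        h=np.hypot(q[0],q[1]); t=np.arctan2(h,q[2]); return np.array([c['cx']+f*t*q[0]/h,c['cy']+f*t*q[1]/h])
    return np.array([c['cx']+f*q[0]/q[2],c['cy']+f*q[1]/q[2]])
def tri(c1,p1,c2,p2):
    o,d=ray(c1,*p1); p,e=ray(c2,*p2)
    s=np.linalg.lstsq(np.c_[d,-e],p-o,rcond=None)[0]; a=o+s[0]*d; b=p+s[1]*e
    return (a+b)/2, np.linalg.norm(a-b)
def save(c,name,box=None,s=1):
    im=c['frame'][:,:,::-1]
    if box: im=im[box[1]:box[3],box[0]:box[2]]
    cv2.imwrite('pics/'+name,cv2.resize(im,None,fx=s,fy=s,interpolation=cv2.INTER_CUBIC))
E
python3 - <<'E'
from h import *
for n in('scene','top','wrist'):
    c=cap(n); pickle.dump(c,open(n+'0.pkl','wb')); save(c,n+'0.png',s=1.25); print(n,c['fovy'],c['cx'],c['cy'],ray(c,320,200))
s=r.get_state(); print(s)
E
```

```text
pics
scene 48.60192747415968 315.5172845598096 198.72621086160484 (array([ 0.91465421, -0.63976496,  1.2102954 ]), array([-0.2515295 ,  0.49318377, -0.83283454]))
top 55.194496540946716 324.4351643066266 201.38662068577503 (array([0.27070145, 0.01941967, 1.32545673]), array([ 0.22681274,  0.01204276, -0.97393966]))
wrist 65.70646984690485 318.7613289575556 200.28381512380815 (array([0.3615121 , 0.57524671, 0.3830548 ]), array([-0.24196018,  0.11134562, -0.96387625]))
{'time_s': 0.15, 'joints': array([ 8.03348653e+01,  2.05821105e+01,  6.46817801e-01, -1.21998135e-02,
       -7.01348684e+01, -1.65063271e+01]), 'qd': array([-0.00763295, -0.06501761,  0.01373134,  0.09746   , -0.13664371,
        0.00143966]), 'joint_torque': array([-1.29413289e-03, -5.83276212e+01,  2.93291974e+01,  7.00133666e+00,
        8.78214953e-03, -1.04723476e-04]), 'tcp_pos': array([0.29760306, 0.60547512, 0.23385193]), 'eef_rot': array([ 1.79929471e+02, -8.93822226e-03, -2.61756089e+01]), 'contact_force': array([0.01123556, 0.77708214, 0.15682614]), 'moment': array([ 0.03243184, -0.00718846,  0.00813378]), 'gripper_width': 0.08808773464712515}
```

View pics/scene0.png

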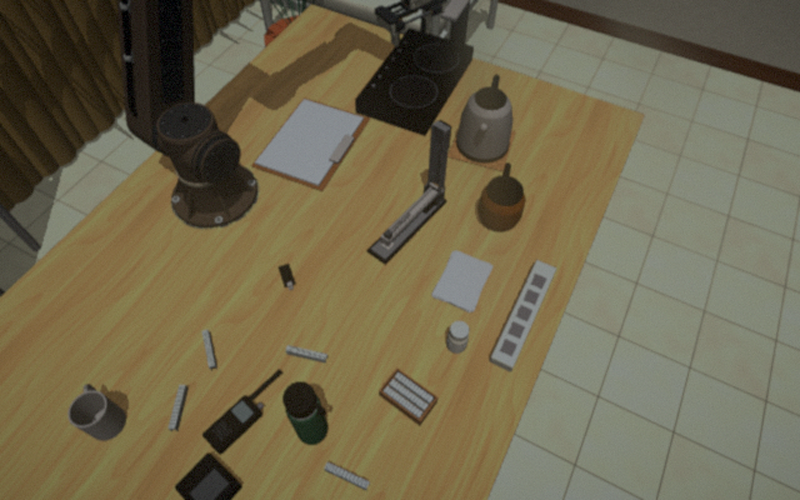

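View pics/top0.png

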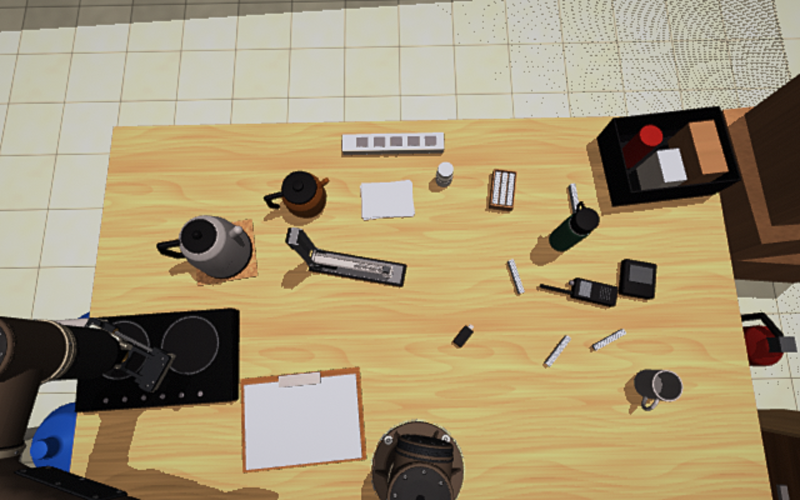

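The scene view is seen from ahead and to the right of the robot. The top view has robot ahead = up and left = left. There are four strip-like things in the top view (800 px scale): A (515,277), B (557,351), C (608,339) and D (573,198, behind the flask). A is leftmost (largest y), so it fits. I'll confirm it in a crop and measure it together with the stapler.

Run:
```python
from h import *
t=pickle.load(open('top0.pkl','rb')); s=pickle.load(open('scene0.pkl','rb'))
for n,p in dict(A=(412,222),B=(446,281),C=(486,271),D=(458,158)).items(): print(n,plane(t,*p,.022).round(3))
# strip mask
def blob(c,box,lo=0):
    im=c['frame'][box[1]:box[3],box[0]:box[2]]; hsv=cv2.cvtColor(im,cv2.COLOR_RGB2HSV)
    m=((hsv[...,1]<70)).astype(np.uint8)
    n,l,st,ce=cv2.connectedComponentsWithStats(m); k=1+np.argmax(st[1:,4]); 
    pts=np.argwhere(l==k)[:,::-1]+np.array(box[:2]); return pts
for c,box in((t,(398,200,428,242)),(s,(220,270,270,295))):
    p=blob(c,box); R=cv2.minAreaRect(p.astype(np.float32)); bp=cv2.boxPoints(R)
    print(c['n'],len(p),R); 
    w=np.array([plane(c,*q,.022)[:2] for q in p]); R=cv2.minAreaRect((w*1000).astype(np.float32)); print('world mm',R, cv2.boxPoints(R).round(1).tolist())
# dark base
def enl(c,b,f): return cv2.resize(c['frame'][b[1]:b[3],b[0]:b[2],::-1],None,fx=f,fy=f,interpolation=cv2.INTER_CUBIC)
a=enl(t,(220,170,330,235),7); b=enl(t,(392,195,432,245),5)
can=np.zeros((455+0,770,3),np.uint8); can[:a.shape[0],:a.shape[1]]=a; can[-250:,-200:]=b if False else can[-250:,-200:]
cv2.imwrite('pics/t1.png',can)
a=enl(s,(285,85,365,215),4); can=np.zeros((520,780,3),np.uint8); can[:520,:320]=a; b2=enl(s,(220,265,272,300),8);can[:280,340:340+416]=b2; can[290:515,340:520]=cv2.resize(b,(180,225)); cv2.imwrite('pics/s1.png',can)
```

```text
A [ 0.49  -0.28   0.022]
B [ 0.288 -0.379  0.022]
C [ 0.318 -0.516  0.022]
D [ 0.718 -0.461  0.022]
top 161 ((412.4000244140625, 220.7000274658203), (28.144268035888672, 5.375870704650879), 71.56504821777344)
world mm ((494.64385986328125, -281.8082275390625), (97.17063903808594, 18.94644546508789), 14.250053405761719) [[445.20001220703125, -284.6000061035156], [449.8999938964844, -302.8999938964844], [544.0999755859375, -279.0], [539.4000244140625, -260.70001220703125]]
scene 240 ((244.74717712402344, 282.595458984375), (33.20425796508789, 7.270457744598389), 12.994616508483887)
world mm ((498.28253173828125, -289.2867431640625), (98.0306396484375, 21.651735305786133), 14.527557373046875) [[448.1000061035156, -291.1000061035156], [453.6000061035156, -312.1000061035156], [548.4000244140625, -287.5], [543.0, -266.5]]
```

View pics/t1.png

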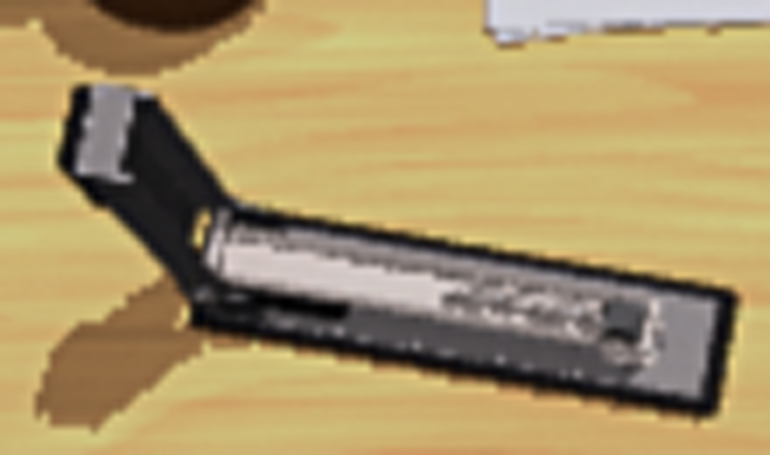

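View pics/s1.png

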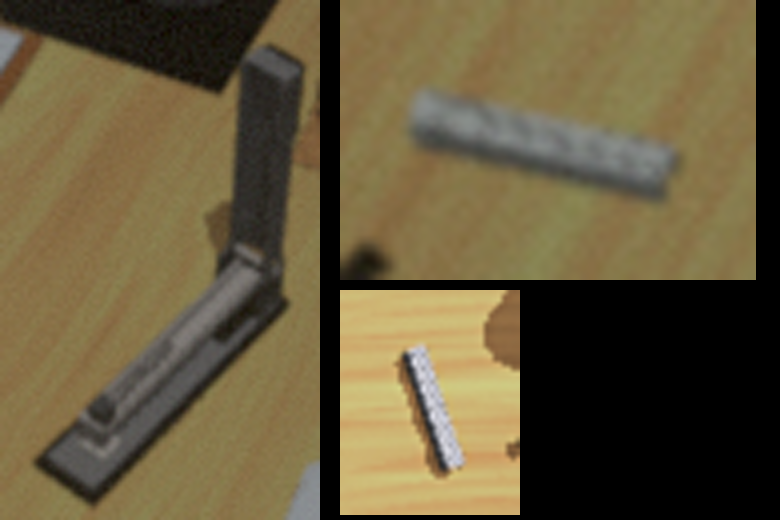

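The crops show A as a crown-up strip lying alone, and the stapler with its nose to the robot's right and its cover upright. Next I compute the stapler frame from the base corners at z = 15 mm.

Run:
```python
from h import *
t=pickle.load(open('top0.pkl','rb')); s=pickle.load(open('scene0.pkl','rb'))
q=lambda x,y:(x/7+220-.43,y/7+170-.43)
print('front corners z15',[plane(t,*q(*p),.015).round(4) for p in((737,290),(714,415))])
print('rear z15',[plane(t,*q(*p),.015).round(4) for p in((232,205),(190,322))])
print('stop top z55',plane(t,*q(651,322),.055).round(4), 'follower top z67',plane(t,*q(624,317),.067).round(4))
g=lambda x,y:(x/4+285-.4,y/4+85-.4)
print('scene front z15',[plane(s,*g(*p),.015).round(4) for p in((38,460),(95,503))], 'rear right',plane(s,*g(287,302),.015).round(4))
f=[plane(t,*q(*p),.015)[:2] for p in((737,290),(714,415),(232,205),(190,322))]
# fit long sides from dark/wood boundary: fg = not wood
hsv=cv2.cvtColor(t['frame'],cv2.COLOR_RGB2HSV); im=t['frame'][170:235,220:330]; 
print('cover end crn top/scene')
print(tri(t,q(95,90),s,g(275,50)))
print('A D edges jar/paper', plane(t,445/1.25,172/1.25,.0).round(3),'teapot',plane(t,300/1.25,195/1.25,.06).round(3),'kettle',plane(t,210/1.25,255/1.25,.1).round(3))
m=((hsv[...,1]<85)|(hsv[...,2]<90))
for col in(262,275,290,305,315):
    v=np.where(m[190:232,col])[0]+190; print(col,v.min(),v.max(),plane(t,col,v.min()-.5,.015)[:2].round(4),plane(t,col,v.max()+.5,.0)[:2].round(4))
```

```text
front corners z15 [array([0.5361, 0.0193, 0.015 ]), array([0.4734, 0.032 , 0.015 ])]
rear z15 [array([0.585 , 0.2725, 0.015 ]), array([0.5256, 0.2922, 0.015 ])]
stop top z55 [0.5131 0.0612 0.055 ] follower top z67 [0.5135 0.0737 0.067 ]
scene front z15 [array([0.479 , 0.0296, 0.015 ]), array([0.5395, 0.0154, 0.015 ])] rear right [0.5867 0.2735 0.015 ]
cover end crn top/scene
(array([0.56010428, 0.26874733, 0.30116375]), np.float64(0.011172639721384105))
A D edges jar/paper [ 0.813 -0.101  0.   ] teapot [0.729 0.312 0.06 ] kettle [0.553 0.534 0.1  ]
262 201 219 [0.5784 0.2397] [0.5133 0.2411]
275 203 221 [0.5702 0.1939] [0.5052 0.1953]
290 206 223 [0.5583 0.1412] [0.497  0.1425]
305 208 226 [0.55   0.0886] [0.4852 0.09  ]
315 210 228 [0.5421 0.0537] [0.4774 0.0551]
```

Stapler frame so far: yaw about -101°, and the sizes agree (64 mm against 66 mm). I'll move to a viewpoint over the channel with the wrist camera.

Call:
drive_tool(
  plan="31.5 40.9 -1.5 1.309;31.5 40.9 -1.5 1.309;31.5 40.9 -1.5 1.309;31.5 40.9 -1.5 1.309;31.5 40.9 -1.5 1.309;31.5 40.9 -1.5 1.309;31.5 40.9 -1.5 1.309;31.5 40.9 -1.5 1.309",
  fingers=-1,
)

```text
time_s: 1.15
tcp_pos: [0.3966, 0.114, 0.2494]
eef_rot: [-180.0, 0.0, -101.3]
contact_force: [0.6, -0.2, 0.0]
gripper_width: 0.0877
```

```bash
cat >> h.py <<'E'
def go(p,yaw):
    "shift (cm) and turn (rad) from the present pose to TCP p, yaw deg"
    s=r.get_state(); R=Ro.from_euler('xyz',s['eef_rot'],degrees=True).as_matrix()
    d=R.T@(np.array(p)-s['tcp_pos'])*100
    t=-np.radians((yaw-s['eef_rot'][2]+180)%360-180)
    print('from',s['tcp_pos'].round(4),s['eef_rot'].round(2),'F',s['contact_force'].round(1),'w',round(s['gripper_width'],4),'t',s['time_s'],'j',s['joints'].round(0)); print('plan',d.round(2),round(t,3))
E
python3 - <<'E'
from h import *
t=pickle.load(open('top0.pkl','rb'))
print('flask',plane(t,587/1.25,213/1.25,.215))
go((.51,.10,.17),-101)
E
```

```text
flask [ 0.61169836 -0.42128099  0.215     ]
from [0.3966 0.114  0.2494] [-1.7997e+02  4.0000e-02 -1.0129e+02] F [ 0.6 -0.2  0. ] w 0.0877 t 1.15 j [ 44.  -6. -29.   0. -67. -55.]
plan [ -0.85 -11.39   7.94] -0.005
```

Call:
drive_tool(
  plan="-0.9 -11.4 7.9 0;-0.9 -11.4 7.9 0;-0.9 -11.4 7.9 0;-0.9 -11.4 7.9 0",
)

```text
time_s: 1.65
tcp_pos: [0.5101, 0.1021, 0.1691]
eef_rot: [179.9, -0.1, -101.2]
contact_force: [0.2, -0.5, 0.1]
gripper_width: 0.0876
```

Run:
```python
from h import *
c=cap('wrist'); pickle.dump(c,open('w1.pkl','wb')); save(c,'w1.png',s=1.25)
print(r.get_state()['tcp_pos'], ray(c,320,200)[0])
yaw=np.radians(-101); X=np.array([np.cos(yaw),np.sin(yaw),0])
```

```text
[0.50986098 0.10249161 0.17015143] [0.49603725 0.03328614 0.31855679]
```

View pics/w1.png

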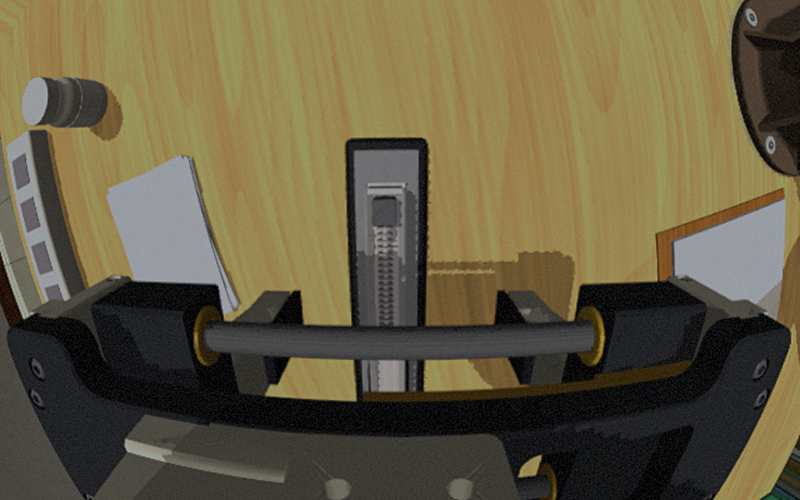

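Wrist view (800 px): base front edge at about (347–427,140), nose stop bar at (367–406,186), follower block at (384,211), channel running down to (388,390). I'll measure these.

Run:
```python
from h import *
c=pickle.load(open('w1.pkl','rb')); g=cv2.cvtColor(c['frame'],cv2.COLOR_RGB2GRAY).astype(int)
hsv=cv2.cvtColor(c['frame'],cv2.COLOR_RGB2HSV)
# base sides at rows, wood vs not wood
L=[];Rr=[]
for v in range(125,225,10):
    row=cv2.GaussianBlur(c['frame'],(3,3),0)[v].astype(int); dark=(hsv[v,:,1]<90)|(hsv[v,:,2]<60)
    u=np.where(dark[265:350])[0]+265
    a=plane(c,u.min()-.5,v,.015);b=plane(c,u.max()+.5,v,.015); L.append(a[:2]);Rr.append(b[:2])
    print(v,u.min(),u.max(),round(np.linalg.norm(a-b)*1000,1))
for P in(L,Rr):
    vx,vy,x0,y0=cv2.fitLine(np.array(P,np.float32),cv2.DIST_HUBER,0,.001,.001).ravel(); print('side yaw',np.degrees(np.arctan2(-abs(vy),vx*-np.sign(vy))),x0,y0)
for v in (145,149,152): print('stop row',v,g[v,284:335].tolist())
print('col',[int(g[v,298:318].mean()) for v in range(100,190)])
for v in (165,170): print('fol row',v,g[v,288:328].tolist())
save(c,'w1c.png',(265,95,355,265),4)
```

```text
125 277 341 63.4
135 277 341 63.6
145 277 341 63.9
155 278 341 63.2
165 278 341 63.6
175 278 341 64.0
185 279 341 63.5
195 279 341 64.0
205 279 340 63.5
215 280 340 63.1
side yaw -100.82708 0.5454756 0.076648794
side yaw -100.882164 0.4831292 0.08911703
stop row 145 [97, 116, 111, 111, 112, 112, 110, 111, 109, 112, 113, 107, 108, 103, 106, 111, 110, 111, 114, 112, 110, 111, 110, 106, 112, 112, 112, 113, 112, 108, 114, 113, 110, 110, 107, 112, 113, 117, 115, 114, 109, 112, 112, 109, 111, 112, 108, 112, 110, 105, 92]
stop row 149 [103, 110, 117, 115, 114, 112, 115, 111, 101, 95, 117, 87, 73, 66, 60, 69, 72, 70, 62, 65, 60, 62, 63, 64, 61, 57, 61, 65, 62, 64, 62, 65, 66, 63, 64, 60, 69, 105, 150, 149, 103, 104, 115, 112, 110, 110, 106, 112, 110, 105, 82]
stop row 152 [99, 114, 116, 113, 113, 111, 110, 115, 107, 118, 153, 154, 153, 152, 152, 154, 157, 153, 153, 155, 152, 154, 152, 153, 154, 153, 154, 155, 152, 154, 154, 151, 153, 155, 152, 153, 155, 138, 111, 100, 75, 86, 97, 91, 94, 110, 111, 113, 106, 109, 88]
col [138, 137, 138, 138, 138, 139, 138, 140, 142, 130, 63, 12, 13, 22, 29, 32, 31, 29, 28, 51, 93, 110, 112, 111, 110, 110, 110, 110, 110, 109, 111, 110, 110, 110, 111, 110, 110, 110, 110, 110, 110, 110, 111, 110, 109, 110, 137, 153, 128, 63, 92, 141, 153, 151, 148, 126, 90, 56, 34, 49, 71, 75, 76, 74, 75, 74, 73, 74, 74, 73, 74, 75, 73, 74, 74, 73, 73, 72, 74, 75, 63, 83, 112, 124, 119, 109, 96, 99, 111, 118]
fol row 165 [111, 107, 110, 117, 123, 107, 106, 100, 101, 92, 73, 77, 81, 78, 77, 76, 76, 74, 77, 76, 76, 75, 73, 71, 74, 72, 81, 70, 64, 76, 86, 80, 97, 117, 124, 103, 82, 74, 70, 71]
fol row 170 [110, 111, 109, 117, 116, 109, 98, 101, 97, 91, 80, 71, 81, 75, 74, 72, 75, 71, 73, 76, 75, 79, 74, 75, 73, 76, 72, 71, 63, 76, 88, 81, 86, 101, 124, 108, 79, 73, 70, 72]
```

View pics/w1c.png

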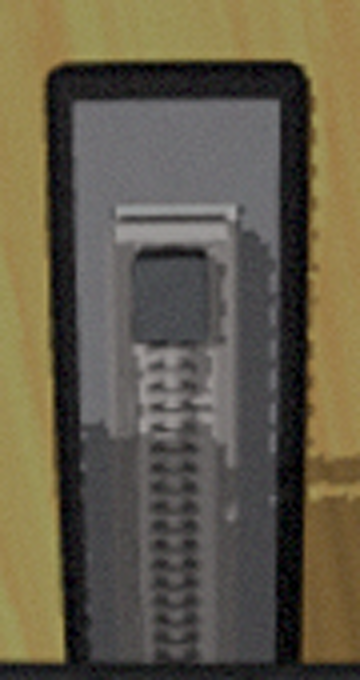

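Run:
```python
from h import *
c=pickle.load(open('w1.pkl','rb'))
ya=np.radians(-100.85); X=np.array([np.cos(ya),np.sin(ya)]); Y=np.array([-X[1],X[0]])
def sh(n,p): print(n,p.round(4),'along',round(p[:2]@X,4),'across',round(p[:2]@Y,4))
sh('basemid',np.array([.5143,.0829,0]))
sh('stop in',plane(c,307.3,155.6,.055)); sh('stop out',plane(c,307.3,150.4,.055))
sh('stop L',plane(c,293.6,153,.055)); sh('stop R',plane(c,320.9,153,.055))
sh('fol front',plane(c,307,158.9,.067)); sh('fol rear',plane(c,307,180,.067))
sh('fol front',plane(c,297.8,168,.067)); sh('fol rear',plane(c,316.4,168,.067))
sh('base front',plane(c,309,109.7,.012))
go((.497,-.284,.14),-165.6)
```

```text
basemid [0.5143 0.0829 0.    ] along -0.1782 across 0.4895
stop in [0.5111 0.0634 0.055 ] along -0.1585 across 0.49
stop out [0.5102 0.059  0.055 ] along -0.154 across 0.49
stop L [0.5221 0.0589 0.055 ] along -0.1561 across 0.5017
stop R [0.4993 0.0635 0.055 ] along -0.1563 across 0.4784
fol front [0.5112 0.0647 0.067 ] along -0.1597 across 0.4899
fol rear [0.5147 0.082  0.067 ] along -0.1774 across 0.4901
fol front [0.5201 0.0706 0.067 ] along -0.1672 across 0.4976
fol rear [0.5051 0.0736 0.067 ] along -0.1674 across 0.4823
base front [0.5029 0.0239 0.012 ] along -0.1182 across 0.4894
from [0.5099 0.1025 0.1702] [ 1.7996e+02 -4.0000e-02 -1.0120e+02] F [ 1.   0.5 -0.8] w 0.0877 t 1.7 j [ 33.   9. -24.  -0. -57. -44.]
plan [38.16 -6.25  3.03] 1.124
```

The stapler measurements agree: stop width 23.8 mm against 24, follower 15.3 by 17.7 mm against 15 by 18, and the midline within 0.5 mm. Next is a wrist view of the strip.

Call:
drive_tool(
  plan="36.6 -13.8 -0.5 1.124;36.6 -13.8 -0.5 1.124;36.6 -13.8 -0.5 1.124;36.6 -13.8 -0.5 1.124;36.6 -13.8 -0.5 1.124;36.6 -13.8 -0.5 1.124;36.6 -13.8 -0.5 1.124;36.6 -13.8 -0.5 1.124",
)

```text
time_s: 2.7
tcp_pos: [0.5746, -0.2831, 0.1764]
eef_rot: [-180.0, 0.1, -165.6]
contact_force: [0.6, 0.1, -0.3]
gripper_width: 0.0879
```

Run:
```python
from h import *
print(r.get_state()['tcp_pos'],r.get_state()['eef_rot'])
c=cap('wrist'); pickle.dump(c,open('w2.pkl','wb'));u0,v0=proj(c,(.497,-.284,.022)).astype(int); print(u0,v0)
save(c,'w2.png',(max(u0-100,0),max(v0-80,0),u0+100,v0+80),4)
hsv=cv2.cvtColor(c['frame'],cv2.COLOR_RGB2HSV)
m=np.zeros(hsv.shape[:2],np.uint8); b=(v0-80,v0+80,u0-60,u0+60)
m[max(b[0],0):b[1],b[2]:b[3]]=((hsv[...,1]<60)&(hsv[...,2]>70))[max(b[0],0):b[1],b[2]:b[3]]
n,l,st,ce=cv2.connectedComponentsWithStats(m)
for k in range(1,n):
    if st[k,4]>400:
        p=np.argwhere(l==k)[:,::-1]; w=np.array([plane(c,*q,.022)[:2]*1000 for q in p],np.float32); print(st[k],cv2.minAreaRect(w),cv2.boxPoints(cv2.minAreaRect(w)).round(1).tolist())
```

```text
[ 0.57460905 -0.2831341   0.17635313] [-1.79972354e+02  8.45018780e-02 -1.65557715e+02]
336 113
[ 330   62   16   98 1485] ((493.8049621582031, -283.97235107421875), (96.13738250732422, 14.593419075012207), 14.724689483642578) [[445.5, -289.1000061035156], [449.20001220703125, -303.20001220703125], [542.0999755859375, -278.79998779296875], [538.4000244140625, -264.70001220703125]]
```

View pics/w2.png

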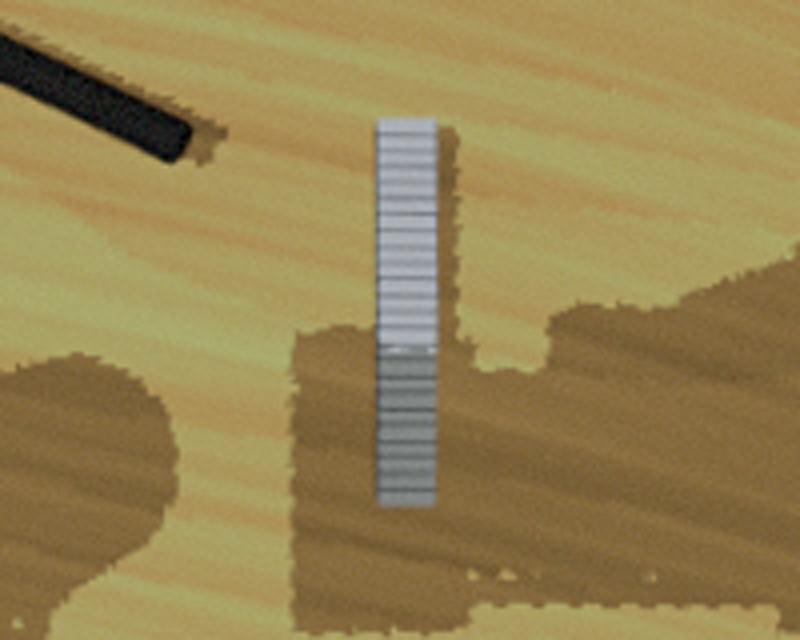

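The strip measures 96.1 x 14.6 mm (96 x 14 given), crown up, centred at (0.494,-0.284), yaw 14.7°. The radio aerial's tip is well away from where the fingers go. I'll approach with the fingers half open.

```bash
python3 -c "
from h import *
go((.4938,-.284,.0195),-165.3)"
```

```text
from [ 0.5746 -0.2822  0.1763] [-1.7998e+02  8.0000e-02 -1.6550e+02] F [-0.6  0.7 -0.8] w 0.088 t 2.75 j [ -9.  20.  -9.  -0. -62. -67.]
plan [ 7.89  1.86 15.66] -0.004
```

Call:
drive_tool(
  plan="7.9 1.9 5 0;7.9 1.9 8 0;7.9 1.9 10 0;7.9 1.9 12 0;7.9 1.9 13 0;7.9 1.9 13 0;7.9 1.9 13 0",
  fingers=0,
)

```text
time_s: 3.62
tcp_pos: [0.4943, -0.2841, 0.0461]
eef_rot: [-180.0, 0.1, -165.5]
contact_force: [-0.3, 0.6, 0.1]
gripper_width: 0.0438
```

```bash
python3 -c "
from h import *
go((.4938,-.284,.0195),-165.3)"
```

```text
from [ 0.4943 -0.2841  0.0461] [-1.7996e+02  7.0000e-02 -1.6551e+02] F [-0.3  0.6  0.1] w 0.0438 t 3.625 j [-10.  22. -26.   0. -42. -65.]
plan [0.05 0.03 2.66] -0.004
```

Call:
drive_tool(
  plan="0 0 1 -0.004;0 0 2 -0.004;0 0 2.6 -0.004;0 0 2.65 -0.004;0 0 2.65 -0.004",
)

```text
time_s: 4.25
tcp_pos: [0.4936, -0.2845, 0.0185]
eef_rot: [180.0, -0.0, -165.3]
contact_force: [0.4, 0.3, -0.4]
gripper_width: 0.0439
```

Call:
drive_tool(
  plan="0 0 0 0;0 0 0 0;0 0 0 0;0 0 0 0;0 0 0 0;0 0 0 0",
  fingers=1,
  squeeze=30,
)

```text
time_s: 5.0
tcp_pos: [0.4937, -0.2845, 0.0187]
eef_rot: [-180.0, 0.0, -165.3]
contact_force: [-0.9, -0.1, 1.7]
gripper_width: 0.0138
```

Call:
drive_tool(
  plan="0 0 -4 0;0 0 -8 0;0 0 -12 0;0 0 -12 0",
)

```text
time_s: 5.5
tcp_pos: [0.4955, -0.285, 0.142]
eef_rot: [-179.8, 0.3, -165.3]
contact_force: [0.5, -0.3, -1.2]
gripper_width: 0.0136
```

```bash
cat >> h.py <<'E'
YA=-100.85; _a=np.radians(YA); SX=np.array([np.cos(_a),np.sin(_a)]); SY=np.array([-SX[1],SX[0]])
def st(x,y,z): return np.r_[(x-.2581)*SX+(y+.490)*SY,z]
def inst(p): return (np.array(p[:2])@SX+.2581, np.array(p[:2])@SY-.490, p[2])
E
python3 -c "
from h import *
go(st(.165,0,.14),YA)"
```

```text
from [ 0.4955 -0.285   0.142 ] [-179.82    0.31 -165.32] F [ 0.5 -0.3 -1.2] w 0.0136 t 5.5 j [-10.  15. -20.   0. -54. -65.]
plan [-7.52 27.41  0.15] -1.125
```

Call:
drive_tool(
  plan="-7.5 27.4 0.2 -1.125;-7.5 27.4 0.2 -1.125;-7.5 27.4 0.2 -1.125;-7.5 27.4 0.2 -1.125;-7.5 27.4 0.2 -1.125;-7.5 27.4 0.2 -1.125;-7.5 27.4 0.2 -1.125;-7.5 27.4 0.2 -1.125",
)

```text
time_s: 6.5
tcp_pos: [0.4965, -0.0008, 0.1361]
eef_rot: [180.0, -0.0, -101.2]
contact_force: [-0.0, -0.2, -0.7]
gripper_width: 0.0136
```

Run:
```python
from h import *
go(st(.165,0,.045+.013+.0187),YA)
t=cap('top'); s=cap('scene'); w=cap('wrist'); pickle.dump((t,s,w),open('g1.pkl','wb'))
f=lambda c,b,k:cv2.resize(c['frame'][b[1]:b[3],b[0]:b[2],::-1],None,fx=k,fy=k,interpolation=cv2.INTER_CUBIC)
a=f(w,(220,0,420,220),2.5); a=a[:500]; u,v=proj(s,st(.165,0,.12)).astype(int); b=f(s,(u-45,v-60,u+45,v+60),4)[:500]
h=min(len(a),len(b)); cv2.imwrite('pics/g1.png',np.hstack([a[:h,:430],b[:h,:360]]))
```

```text
from [ 0.4965 -0.0008  0.1361] [ 1.7995e+02 -2.0000e-02 -1.0116e+02] F [-0.  -0.2 -0.7] w 0.0136 t 6.5 j [ 23.   9. -29.  -0. -52. -34.]
plan [-0.05 -0.23  5.94] -0.005
```

View pics/g1.png

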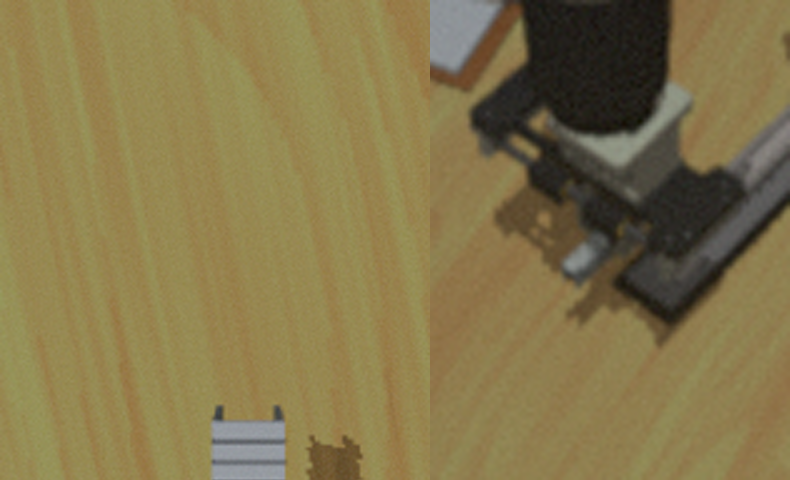

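The strip is held level, its front end at wrist pixel (319,168). I'll check its offset from the TCP.

Run:
```python
from h import *
t,s,w=pickle.load(open('g1.pkl','rb')); T=r.get_state()['tcp_pos']; print(T, inst(T))
for p in((212,421),(285,421)): 
    q=plane(w,p[0]/2.5+220-.3,p[1]/2.5-.3,T[2]+.0033); print(q.round(4),np.array(inst(q)).round(4))
q=plane(w,300,155,.067)
go(st(.165,0,.045+.013+.0187),YA)
```

```text
[ 0.4967006  -0.00095045  0.13638911] (np.float64(0.16553530527780666), np.float64(-0.0019998266033217083), np.float64(0.13638911369569173))
[ 0.4935 -0.0474  0.1397] [0.2118 0.0037 0.1397]
[ 0.4799 -0.0448  0.1397] [ 0.2118 -0.0103  0.1397]
from [ 0.4967 -0.001   0.1364] [ 1.7998e+02 -1.0000e-02 -1.0106e+02] F [-0.6  0.4 -1.2] w 0.0139 t 6.65 j [ 23.   9. -29.  -0. -52. -34.]
plan [-0.06 -0.2   5.97] -0.004
```

Call:
drive_tool(
  plan="0 -0.25 2 -0.004;0 -0.25 4 -0.004;0 -0.25 5 -0.004;0 -0.25 5.9 -0.004;0 -0.25 6.0 -0.004;0 -0.25 6.0 -0.004",
)

```text
time_s: 7.4
tcp_pos: [0.4996, -0.0008, 0.0769]
eef_rot: [-180.0, 0.0, -100.7]
contact_force: [-0.8, 1.3, -0.0]
gripper_width: 0.0136
```

```bash
python3 -c "
from h import *
print(inst(r.get_state()['tcp_pos']))
go(st(.0495,.0005,.045+.0125+.0187),YA)"
```

```text
(np.float64(0.16484133063011427), np.float64(0.0007983784663593285), np.float64(0.07694835288519791))
from [ 0.4996 -0.0008  0.0769] [-1.7997e+02  1.0000e-02 -1.0066e+02] F [-0.8  1.3 -0. ] w 0.0136 t 7.4 j [ 22.  14. -33.   0. -43. -33.]
plan [-1.153e+01 -1.000e-02  8.000e-02] 0.003
```

Push back in steps: 6 cm first, then check the force.

Call:
drive_tool(
  plan="-1 0 0.05 0.003;-2 0 0.05 0.003;-3 0 0.05 0.003;-4 0 0.05 0.003;-5 0 0.05 0.003;-6 0 0.05 0.003;-6 0 0.05 0.003",
)

```text
time_s: 8.28
tcp_pos: [0.5104, 0.0587, 0.076]
eef_rot: [180.0, -0.0, -100.8]
contact_force: [1.1, -4.1, 1.4]
gripper_width: 0.0132
```

```bash
python3 -c "
from h import *
print(inst(r.get_state()['tcp_pos']))
go(st(.0495,.0005,.045+.0125+.0187),YA)"
```

```text
(np.float64(0.10432937472180265), np.float64(0.00023763559710227034), np.float64(0.0760000728822102))
from [0.5104 0.0587 0.076 ] [ 1.7999e+02 -1.0000e-02 -1.0078e+02] F [ 1.1 -4.1  1.4] w 0.0132 t 8.275 j [ 28.  15. -31.  -0. -44. -39.]
plan [-5.48 -0.03 -0.02] 0.001
```

Call:
drive_tool(
  plan="-1 0 0 0.001;-2 0 0 0.001;-3 0 0 0.001;-4 0 0 0.001;-5 0 0 0.001;-5.5 0 0 0.001;-5.5 0 0 0.001",
)

```text
time_s: 9.15
tcp_pos: [0.5203, 0.1117, 0.0759]
eef_rot: [180.0, -0.1, -100.9]
contact_force: [0.7, -6.8, 1.6]
gripper_width: 0.0136
```

Run:
```python
from h import *
print(inst(r.get_state()['tcp_pos']))
w=cap('wrist'); pickle.dump(w,open('g2.pkl','wb')); save(w,'g2.png',(240,60,400,240),4 if 0 else 3.3)
for n,p in dict(stopin=st(.1,0,.055),front=st(.0975,0,.08)).items(): print(n,((proj(w,p)-[240,60])*3.3).round())
go(st(.0495,.0005,.045+.0187),YA)
```

```text
(np.float64(0.05043780242770704), np.float64(-7.942968616281298e-06), np.float64(0.07587628680602049))
stopin [254. 313.]
front [254. 352.]
from [0.5203 0.1116 0.0759] [ 1.7995e+02 -5.0000e-02 -1.0089e+02] F [ 0.5 -6.4  1.1] w 0.0139 t 9.2 j [ 33.  16. -29.   0. -45. -44.]
plan [-0.11 -0.05  1.22] -0.001
```

View pics/g2.png

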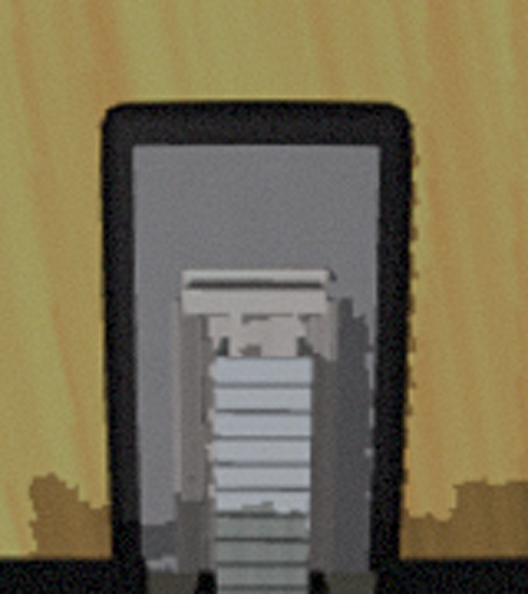

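The strip sits above the channel behind the stop (front crown row 357, stop bar rows 290–315), follower force 6.5 N. Its centre (column 263) is about 1.5 mm right of the stop's (255), so I'll shift by that and lower.

Call:
drive_tool(
  plan="0 -0.15 0 0;0 -0.15 0 0;0 -0.15 0.4 0;0 -0.15 0.8 0;0 -0.15 1.1 0;0 -0.15 1.2 0;0 -0.15 1.2 0",
)

```text
time_s: 10.07
tcp_pos: [0.5211, 0.1109, 0.0637]
eef_rot: [179.9, -0.1, -100.9]
contact_force: [-1.2, -5.0, 2.9]
gripper_width: 0.0136
```

Run:
```python
from h import *
print(inst(r.get_state()['tcp_pos']))
go(st(.0495,.0005,.045+.0187),YA)
```

```text
(np.float64(0.05111615766156921), np.float64(0.0008742137847257969), np.float64(0.06372642677097226))
from [0.5211 0.1109 0.0637] [ 1.7989e+02 -9.0000e-02 -1.0091e+02] F [-1.2 -5.   2.9] w 0.0136 t 10.075 j [ 33.  18. -29.  -0. -43. -44.]
plan [-0.16  0.04  0.  ] -0.001
```

Call:
drive_tool(
  plan="0 0 0.1 0;0 0 0.1 0;0 0 0.1 0",
)

```text
time_s: 10.45
tcp_pos: [0.5211, 0.1109, 0.0637]
eef_rot: [179.9, -0.1, -100.9]
contact_force: [-5.7, -6.0, 12.6]
gripper_width: 0.0136
```

Call:
drive_tool(
  plan="0 0 0 0;0 0 0 0;0 0 0 0;0 0 -0.5 0;0 0 -2 0;0 0 -4 0;0 0 -6 0;0 0 -6 0",
  fingers=0,
)

```text
time_s: 11.45
tcp_pos: [0.5234, 0.1125, 0.1257]
eef_rot: [-179.8, 0.2, -100.9]
contact_force: [0.1, -0.1, -0.2]
gripper_width: 0.0436
```

Run:
```python
from h import *
print(inst(r.get_state()['tcp_pos']),r.get_state()['contact_force'])
w=cap('wrist'); s=cap('scene'); pickle.dump((w,s),open('g3.pkl','wb'))
a=cv2.resize(w['frame'][60:250,240:400,::-1],None,fx=2.8,fy=2.8,interpolation=cv2.INTER_CUBIC)
b=cv2.resize(s['frame'][85:215,285:365,::-1],None,fx=4,fy=4,interpolation=cv2.INTER_CUBIC)
h=min(len(a),len(b)); cv2.imwrite('pics/g3.png',np.hstack([a[:h],b[:h]]))
for n,p in dict(stopin=st(.1,0,.055),front=st(.1,0,.067)).items(): print(n,((proj(w,p)-[240,60])*2.8).round())
```

```text
(np.float64(0.04906585387911894), np.float64(0.0029085571101532537), np.float64(0.1257018511721012)) [ 0.08918068 -0.11268834 -0.2301492 ]
stopin [229. 236.]
front [229. 240.]
```

View pics/g3.png

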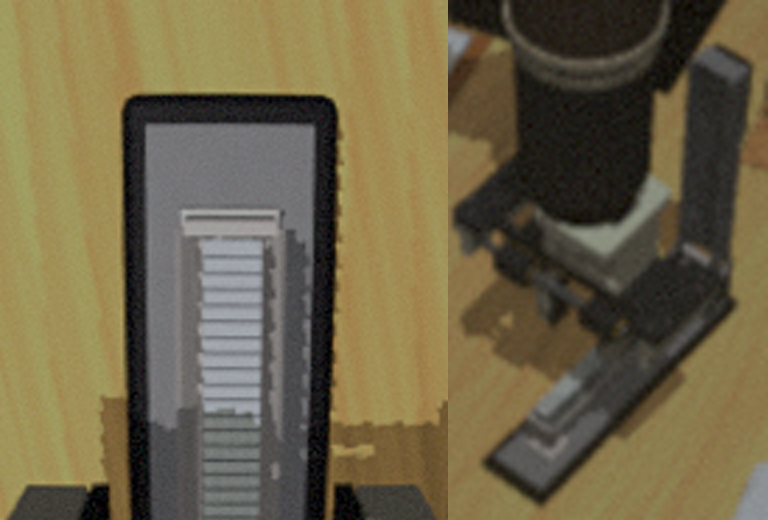

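Strip is down behind the stop (front edge row 238, predicted 240; centre column 232 against 230). I'll check its apparent width for height, then close the fingers, rise and go over behind the cover.

Call:
drive_tool(
  plan="0 0.2 -5 0;0 0.2 -10 0;0 0.2 -15 0;0 0.2 -20.5 0;0 0.2 -20.5 0;0 0.2 -20.5 0",
  fingers=1,
  squeeze=30,
)

```text
time_s: 12.3
tcp_pos: [0.5197, 0.1122, 0.3272]
eef_rot: [179.9, -0.0, -100.9]
contact_force: [-0.7, 0.5, -0.1]
gripper_width: 0.0005
```

Run:
```python
from h import *
w,s=pickle.load(open('g3.pkl','rb'))
for z in(.067,.077): print('pred width at front',z,[proj(w,st(.085,y,z)).round(1) for y in(.007,-.007)], 'meas',198/2.8+240,266/2.8+240)
g=cv2.cvtColor(w['frame'],cv2.COLOR_RGB2GRAY); print(g[60+100,300:345].tolist())
print(inst(r.get_state()['tcp_pos'])); go(st(-.215,0.001,.33),YA)
```

```text
pred width at front 0.067 [array([311.6, 167.8]), array([332.2, 167.9])] meas 310.7142857142857 335.0
pred width at front 0.077 [array([311.2, 170.4]), array([332.8, 170.4])] meas 310.7142857142857 335.0
[114, 116, 120, 127, 121, 107, 107, 107, 110, 107, 110, 111, 157, 166, 167, 165, 165, 167, 165, 163, 166, 164, 166, 165, 162, 162, 161, 163, 167, 165, 166, 165, 158, 133, 81, 78, 80, 108, 128, 128, 115, 101, 81, 75, 77]
(np.float64(0.05010612600083425), np.float64(-0.0007084941683782597), np.float64(0.32717481310345115))
from [0.5197 0.1122 0.3272] [ 1.7993e+02 -1.0000e-02 -1.0089e+02] F [-0.7  0.5 -0.1] w 0.0005 t 12.3 j [ 33.   4.  -8.  -0. -77. -44.]
plan [-26.51  -0.15  -0.29] -0.001
```

Call:
drive_tool(
  plan="-26.5 -0.1 -0.5 0;-26.5 -0.1 -0.5 0;-26.5 -0.1 -0.5 0;-26.5 -0.1 -0.5 0;-26.5 -0.1 -0.5 0;-26.5 -0.1 -0.5 0",
)

```text
time_s: 13.05
tcp_pos: [0.5707, 0.3729, 0.3301]
eef_rot: [179.9, -0.2, -100.8]
contact_force: [-0.1, -1.7, 0.2]
gripper_width: 0.0004
```

Run:
```python
from h import *
print(inst(r.get_state()['tcp_pos'])); go(st(-.215,0.001,.254),YA)
```

```text
(np.float64(-0.21558063350817736), np.float64(0.00031773566550002963), np.float64(0.3301067878219773))
from [0.5707 0.3729 0.3301] [ 179.86   -0.21 -100.82] F [-0.1 -1.7  0.2] w 0.0004 t 13.05 j [ 49.  19.  11.  -0. -82. -60.]
plan [ 0.03 -0.09  7.61] 0.001
```

Call:
drive_tool(
  plan="0 0 4 0;0 0 7.6 0;0 0 7.6 0;2 0 7.6 0;4 0 7.6 0;6 0 7.6 0;8.4 0 7.6 0;8.4 0 7.6 0",
)

```text
time_s: 14.05
tcp_pos: [0.5551, 0.2876, 0.2581]
eef_rot: [-180.0, 0.1, -101.0]
contact_force: [0.1, 0.4, -0.4]
gripper_width: 0.0004
```

Run:
```python
from h import *
print(inst(r.get_state()['tcp_pos'])); go(st(-.0759,0.001,.2487),YA)
```

```text
(np.float64(-0.12883550504425484), np.float64(0.0010676726047102458), np.float64(0.25811703102190137))
from [0.5551 0.2876 0.2581] [-1.7996e+02  5.0000e-02 -1.0097e+02] F [ 0.1  0.4 -0.4] w 0.0004 t 14.05 j [ 45.  15.  -4.   0. -71. -56.]
plan [ 5.29 -0.    0.94] -0.002
```

Call:
drive_tool(
  plan="1.3 0 0.2 0;2.5 0 0.5 0;5.3 0 0.9 0;7.9 0 1.8 0;10.4 0 3.1 0;12.7 0 4.7 0;14.7 0 6.7 0;14.7 0 6.7 0",
)

```text
time_s: 15.05
tcp_pos: [0.5261, 0.1435, 0.1885]
eef_rot: [179.8, -0.1, -101.0]
contact_force: [-0.1, 0.4, 0.5]
gripper_width: 0.0005
```

Run:
```python
from h import *
print(inst(r.get_state()['tcp_pos'])); go(st(.0484,0.001,.1447),YA);go(st(.0635,0.001,.091),YA)
s=cap('scene'); save(s,'c1.png',(260,60,400,220),4)
```

```text
(np.float64(0.01818367561608547), np.float64(-0.00031702966927721343), np.float64(0.18845789069052832))
from [0.5261 0.1435 0.1885] [ 1.7984e+02 -1.4000e-01 -1.0097e+02] F [-0.1  0.4  0.5] w 0.0005 t 15.05 j [ 36.  11. -19.  -0. -60. -47.]
plan [ 3.01 -0.15  4.38] -0.002
from [0.5261 0.1435 0.1885] [ 1.7984e+02 -1.4000e-01 -1.0097e+02] F [-0.1  0.4  0.5] w 0.0005 t 15.05 j [ 36.  11. -19.  -0. -60. -47.]
plan [ 4.51 -0.17  9.76] -0.002
```

View pics/c1.png

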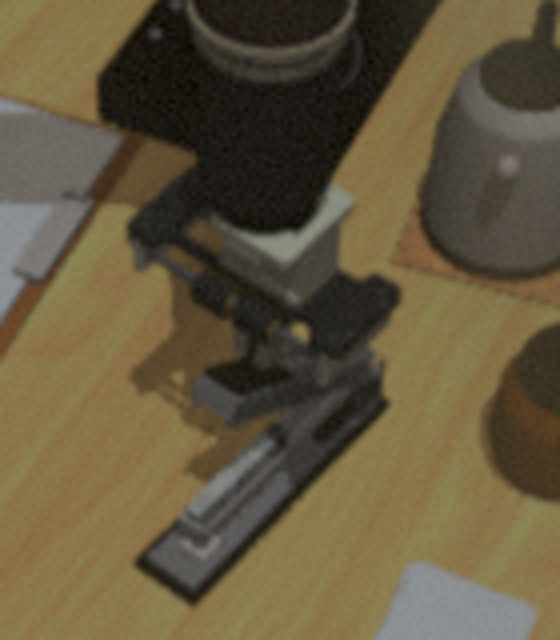

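The picture shows the cover half shut with the fingertip on its pad, and the strip lying in the channel. Continuing along the arc.

Call:
drive_tool(
  plan="1.7 -0.1 1.9 0;3 -0.1 4.4 0;4 -0.1 7 0;4.4 -0.1 8.8 0;4.5 -0.1 9.3 0;4.5 -0.1 9.7 0;4.5 -0.1 9.7 0",
)

```text
time_s: 15.98
tcp_pos: [0.5206, 0.1015, 0.0936]
eef_rot: [-180.0, 0.0, -100.9]
contact_force: [0.5, -0.4, 0.3]
gripper_width: 0.0006
```

Run:
```python
from h import *
print(inst(r.get_state()['tcp_pos'])); go(st(.0635,0.001,.091),YA)
```

```text
(np.float64(0.060397992123818495), np.float64(0.0021398364716775364), np.float64(0.09357779022070292))
from [0.5206 0.1015 0.0936] [-1.7996e+02  3.0000e-02 -1.0086e+02] F [ 0.5 -0.4  0.3] w 0.0006 t 15.975 j [ 32.  15. -28.   0. -47. -43.]
plan [0.31 0.11 0.26] -0.0
```

Call:
drive_tool(
  plan="0 0 0.15 0;0 0 0.3 0;0 0 0.4 0;0 0 0.4 0",
)

```text
time_s: 16.48
tcp_pos: [0.5206, 0.1013, 0.091]
eef_rot: [-179.9, 0.0, -100.8]
contact_force: [-5.5, 0.2, 17.0]
gripper_width: 0.0006
```

Firm stop at z = 0.091, the predicted shut height. Retreat and look.

Call:
drive_tool(
  plan="0 0 -1 0;0 0 -4 0;0 0 -8 0;0 0 -13 0;0 0 -18 0;0 0 -18 0;0 0 -18 0",
)

```text
time_s: 17.35
tcp_pos: [0.5198, 0.101, 0.269]
eef_rot: [180.0, 0.0, -100.9]
contact_force: [0.8, -0.2, -1.3]
gripper_width: 0.0008
```

Run:
```python
from h import *
w=cap('wrist'); s=cap('scene'); t=cap('top'); pickle.dump((w,s,t),open('f.pkl','wb'))
k=lambda c,b,f:cv2.resize(c['frame'][b[1]:b[3],b[0]:b[2],::-1],None,fx=f,fy=f,interpolation=cv2.INTER_CUBIC)
cv2.imwrite('pics/f.png',np.hstack([k(s,(285,105,365,215),4.5)[:495],k(w,(230,60,410,225),2.4)[:396].copy() if 0 else cv2.resize(k(w,(230,60,410,225),3),(430,495))]))
t0=pickle.load(open('top0.pkl','rb'));s0=pickle.load(open('scene0.pkl','rb'))
for a,b in((t,t0),(s,s0)):
    d=cv2.absdiff(a['frame'],b['frame']).max(2); m=(cv2.medianBlur(d,5)>40).astype(np.uint8); n,l,q,_=cv2.connectedComponentsWithStats(m); print([x.tolist() for x in q[1:] if x[4]>30])
st_=r.get_state(); print(st_['contact_force'],st_['time_s'],st_['tcp_pos'])
```

```text
[[143, 118, 173, 282, 25006], [405, 208, 14, 29, 211], [0, 253, 223, 147, 10513], [90, 265, 15, 14, 68], [364, 375, 15, 25, 230], [293, 388, 11, 12, 79]]
[[293, 0, 27, 16, 190], [323, 0, 34, 24, 377], [187, 18, 128, 69, 2710], [154, 28, 29, 76, 1402], [311, 44, 27, 16, 119], [101, 50, 6, 24, 105], [100, 67, 34, 56, 1081], [179, 80, 165, 110, 5649], [340, 96, 21, 54, 605], [130, 126, 14, 21, 182], [230, 278, 30, 11, 161]]
[ 0.50987765 -0.55494445 -0.33802171] 17.5 [0.51951818 0.1007407  0.26790784]
```

View pics/f.png

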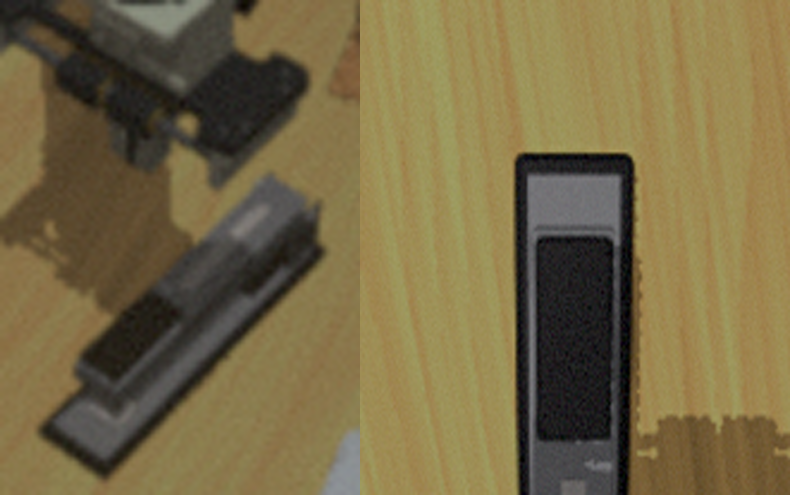

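The cover is shut and level over the channel. Away from the arm and its shadow, the only difference from the first images is the spot the strip left. Handing in.

```bash
python3 -c "
from plant import r
print(r.close_job())"
```

```text
the job is handed in; nothing more can be done
None
```

I loaded the leftmost strip into the stapler, shut the cover and handed the job in at about 17.5 s of the 58 s allowed. The hand-in gives no verdict.

**Loading:** I gripped the strip at its middle and lined it up in front of the nose. It then pushed the follower back, with about 6.5 N on the tool at full travel. I lowered it until it bottomed at about 13 N and let go. The wrist view then showed its front edge at the nose stop and its centre within about 1 mm of the channel's midline.

**Cover:** I swung it shut with the closed fingertips along its arc. It stopped firmly at the height predicted for fully shut (TCP z = 0.091 m, 17 N). The last picture shows it shut and level.

**Bystanders:** before-and-after image differences showed nothing changed away from the arm and its shadow except the spot the strip left. At the end the tool was clear, with no contact force.

**Checks that disagreed or fell short:**
- **Sideways offset:** before lowering, the wrist view put the strip about 1.5 mm off the pose I had computed. I went by the picture and shifted it.
- **Strip position along its length:** the held strip's front end measured 1.7 mm off what I expected. I left this for the follower to seat against the stop.
- **Strip height:** its apparent width in the wrist view could not settle this. That it lies flat rests on the bottoming force, the front edge position and the cover shutting fully.
- **Follower travel:** I could not read this directly.

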